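Set the measuring force of a comparator fixture by clicks and hold it

TASK

Bring the measuring pad of the fixture onto the part standing in its vee by pulling the red-handled lever round clockwise (seen from above), and count the clicks from its rest: exactly 3 clicks if the part in the vee is the soft bronze flanged bush, exactly 5 if it is the steel ball bearing; never go on into a further click, since too much force spoils the part and the reading. The lever has no latch and springs back, so finish while still holding it at that click for the dial to be read, and do not let go. Leave the parts and everything else on the table as they are.

Things in the scene. Friction and masses are not known exactly. Their poses are not given: they have to be found in the camera images.
- fixture: grey bench comparator fixture fixed to the worktop: base plate 170 (x) x 300 (y) x 12 mm, origin at the centre of its underside, z up. On its +y half (left, seen from the robot) a ground vee block stands on end (48 mm high, vee open to -y) with a dial indicator beside it; on its -y half is a gear housing with the lever. It stands at another place and yaw each time
- lever (a joint): angle of the lever about its upright axis (rad): 0 at rest against its stop, growing clockwise seen from above, at most 1.47. Notches (clicks) every 12 degrees = 0.2094 rad: click n lies at n x 0.2094 (3 clicks 0.628, 5 clicks 1.047; 7 in all). The return spring is stronger than the notches, so a lever let go always snaps back to 0
- grip (a point): point on the axis of the lever's red upright round handle at z = 82 mm. Handle 19 mm thick, from z = 56 to 102 mm, 115 mm from the lever's axis, standing free on all sides; the steel arm below it has its top at z = 54 mm. The point's frame turns with the lever: x points outward along it, z up
- pivot (a point): point on the lever's upright axis, at z = 54 mm, at (0, -65) mm in the fixture's frame. At rest the lever points from here 50 degrees clockwise of the fixture's +x, to its far right; at click 3 it points 86, at click 5 110 degrees clockwise of it
- plunger (a point): housing of the sprung click ball under the lever, 96.5 mm out from its axis; the ball rides the scalloped steel quadrant and drops into each notch. Pulling at the handle across the lever takes some 8 to 14 N to leave a notch, falling to 2 to 7 N as the ball runs down into the next, where it jumps up again by about 5 N: one click
- seat (a point): centre of the seat where the measured part stands in front of the vee, at (0, 58.5) mm in the fixture's frame, 18 mm above the worktop; the part in the vee starts within 2 mm of this point, 1 to 3 mm clear of vee and pad
- pad: steel measuring pad 24 mm wide, sprung on a carriage that the lever drives 3 mm per click towards the vee. It pushes the part home into the vee during the first two clicks or so, then presses about 2.7 N more with each click. Its origin coincides with the fixture's at rest and moves along with the pad
- bush: bronze flanged bush, yellow-brown, standing on its flange: flange 40 mm across and 5 mm thick, body 32 mm across, 36 mm high, 0.11 kg; origin at the centre of its underside. Stands either in the fixture's vee or on the wooden board
- bearing: steel ball bearing lying flat, 42 mm across, 12 mm high; origin at the centre of its underside. Stands in the other of the two places
- board: plain beech board 90 x 120 x 18 mm behind the fixture on which the part not being measured waits; origin at the centre of its underside
- micrometer: micrometer lying on the worktop, 48 x 125 x 14 mm; to be left alone
- magnetic_base: dark magnetic base with an upright rod, 76 x 49 x 118 mm; to be left alone
- plug_gauge: plug gauge lying on the worktop, 116 mm long; to be left alone
- alcohol_bottle: white bottle with a blue cap, 60 mm across and 178 mm high, fixed on the worktop right of the fixture, between it and where the arm starts: pass over or round it; origin at the centre of its underside
- marker: red and white marker pen lying at the left front, 135 mm long; to be left alone
Not all that is in view belongs to the job. Several things have the shape of the bush; the one meant has the colours described above.

How it is judged (in metres and radians):
On the way:
1. the fingers have taken the lever over its first click (value of joint lever above 0.15 rad and contact force between the fingers and lever above 1 N), for 0.1 s.
At the end, for the whole second after the job is handed in: The fingers still hold the lever (more than 2 N on it), at rest, within 0.35 click of click 3 with the bronze bush in the vee or of click 5 with the bearing in the vee, and the pad presses the upright part in the vee with more than 1.5 N (contact force between the fingers and lever above 2 N and velocity of joint lever between -0.05 and 0.05 rad/s and ((horizontal distance between bush and seat below 0.02 m and value of joint lever between 0.555 and 0.7016 rad and contact force between pad and bush above 1.5 N and angle between bush's own z axis and vertical below 0.06 rad) or (horizontal distance between bearing and seat below 0.02 m and value of joint lever between 0.9739 and 1.1205 rad and contact force between pad and bearing above 1.5 N and angle between bearing's own z axis and vertical below 0.06 rad))); the arm keeps its last pose, push and grip.
It fails at once if the bronze bush is overloaded: lever more than halfway on into the fourth click (horizontal distance between bush and seat below 0.02 m and value of joint lever above 0.7435 rad).
It fails at once if the bearing is overloaded: lever more than halfway on into the sixth click (horizontal distance between bearing and seat below 0.02 m and value of joint lever above 1.1624 rad).
It fails at once if a part is carried off or knocked from its place (distance of any of bush, bearing from where it was at the start of the episode above 0.012 m).
It fails at once if a bystander is disturbed by more than 15 mm (distance of any of micrometer, magnetic_base, plug_gauge, marker from where it was at the start of the episode above 0.015 m).
It also fails if it takes over 58 s, if anything falls off the work surface, if the arm or the gripper's body presses on something with over 40 N, if the wrist force passes 120 N, or if a joint passes its speed limit or range.

ROBOT

A 6-joint arm with a two-finger parallel gripper is mounted at the origin on a cart in front of the work surface, level with it; the furniture and walls round the work are solid. World frame = base frame: x ahead of the robot, y to its left, z up, the work surface at z = 0. Lengths are in m, angles in degrees, forces in N, time in s.
With the tool pointing down it reaches from about 0.4 to 0.825 m from the base axis. Payload 7 kg.
Tool frame: the origin (TCP) lies midway between the tips of the shut fingers; the grasp point (between the pads) lies 19 mm behind it (hold_point_z is the distance from the TCP to the grasp point, in m); z points along the fingers, y is the line along which they close (so a half turn about z gives the same grasp; the last joint's range is limited). The gripper opens to 88 mm and grips with 3 to 60 N. Pads are 19 mm wide; open, the fingers measure 130 mm over their backs; the gripper's body (78 mm by 193 mm) begins 47 mm behind the grasp point.
Start: joints at [88.7, 20.546, 0.682, 0, -70.136, -16.507], TCP at [0.206, 0.643, 0.227] pointing down, gripper open.
Joint ranges: [-176.03, 176.03], [-82.01, 121.73], [-58.28, 71.71], [-173.87, 95.51], [-174.79, -0.11], [-173.66, 173.66]. Speed limits (degrees/s): [136.94, 136.94, 172.46, 180, 180, 180].

INTERFACE

Orientations are given as [roll, pitch, yaw] about the fixed x, y, z axes, in that order (R = Rz(yaw) Ry(pitch) Rx(roll)).
In Python, from plant import get_state, capture, close_job, hold_point_z gives the robot as it stands.
- The arm moves only by the shell command python3 -m inch 'ROWS' [FORCE]. ROWS is text: rows parted by semicolons, each of 5 numbers parted by spaces: the shift along the tool's x, y, z normalised to -1 to 1, where 1 is 0.15 m, then the turn about the tool's z normalised to -1 to 1, where 1 is 360 degrees, then the opening, from 0 (shut) to 1 (fully open). In form: tx ty tz spin grip; .... A call has exactly 8 rows; each row shifts and turns the commanded pose from where the row before left it, along the tool's axes as they then stand; what a row does not reach is not made up. A row lasts 1/8 s, in which the tool goes at most 62.5 mm and 10.7 degrees, less where a joint would pass 70% of its speed; a pose out of reach is approached as far as the arm can. A call with a number of a shift or a turn outside -1 to 1 is refused whole. A call with a gripper value outside its range is refused whole. The fingers move at their own pace and stop on an object; FORCE is the grip in N (left out, the last holds). Time passes only in rows, so rows that do not move let the fingers close, or fill a call up. It gives the time, the measured TCP pose, the force, the opening and the grip force at its end, in the units of the state.
- get_state(): the state, without advancing time (a new reading comes with each control period).
- capture(name): name is "scene" or "side" or "wrist"; returns a dict with "color" (480x640x3 uint8, blue, green, red), "mtx" (3x3 intrinsics, pixels), "R" (3x3) and "t" (3): a world point X has camera coordinates R X + t. Camera axes: x right, y down, z forward; pixel columns grow to the right and rows downward; lengths in m; the calibration is good to about 2 mm. The wrist camera is an equidistant fisheye: a pixel r from the principal point sees the ray r / f radians off the axis. A picture is of the moment at which its call begins. There is no depth.
- close_job(): hands the job in; it is judged then, once.
The state is a dict: "time_s": time; "joints": joint angles; "qd": joint speeds; "joint_torque": joint torques, N m; "tcp_pos": TCP position; "eef_rot": TCP orientation; "contact_force": force on the tool from outside, world axes, zero at the start; "moment": the same for the moment, N m; "gripper_width": finger opening in m; "gripper_force": force on a finger pad.
Only numpy, scipy, OpenCV 4.12 (cv2) and the standard library are available. Lean on these libraries where they do the work, as an engineer would, in place of code of your own. Each camera call takes 0.05 s, during which the arm holds its last target. There are 200 camera calls.

## Working session

There is one attempt and no reset: what is moved stays moved. The work goes in short steps, Python scripts to look and compute and a shell command to move; the robot and the scene stay as the last step left them, time stands still between calls to the robot, and variables do not carry over. Pictures are saved under pics/ and viewed, at most 10 in all, crops included, and the job is handed in when it is done.

```bash
mkdir -p pics; ls; python3 - <<'E'
from plant import *
import cv2,numpy as np
s=get_state();print(s, hold_point_z)
for n in("scene","side"):
    c=capture(n);cv2.imwrite(f"pics/{n}0.png",c["color"]);print(n,c["mtx"].tolist(),np.round(c["R"],4).tolist(),c["t"])
E
```

```text
pics
{'time_s': 0.0, 'joints': array([ 8.86970743e+01,  2.05929388e+01,  6.31992461e-01, -1.85787915e-02,
       -7.01372641e+01, -1.65061848e+01]), 'qd': array([0.03970693, 0.04163092, 0.03893253, 0.05677089, 0.1491525 ,
       0.10233227]), 'joint_torque': array([-4.82042105e-04, -5.82721674e+01,  2.93047446e+01,  6.99722752e+00,
        6.70033711e-03, -1.58403782e-04]), 'tcp_pos': array([0.20633957, 0.64215299, 0.22559705]), 'eef_rot': array([ 1.79900875e+02, -1.11606571e-02, -1.78154282e+01]), 'contact_force': array([0.82609628, 0.79143384, 0.72715733]), 'moment': array([-0.00214773, -0.00730672,  0.0031632 ]), 'gripper_force': 0.0, 'gripper_width': 0.08754728719848277} 0.0188
scene [[541.7765204428689, 0.0, 315.2258469936326], [0.0, 541.7765204428689, 238.1508886503447], [0.0, 0.0, 1.0]] [[0.5702, -0.8214, 0.0117], [-0.5306, -0.3791, -0.7581], [0.6272, 0.426, -0.6521]] [-0.31565529  0.39544359  1.08505427]
side [[449.82754247335913, 0.0, 316.43241384095023], [0.0, 449.82754247335913, 237.56720099822735], [0.0, 0.0, 1.0]] [[0.8222, -0.5689, -0.0185], [-0.3929, -0.5439, -0.7415], [0.4118, 0.6169, -0.6707]] [-0.46799086  0.30698971  1.00037767]
```

View pics/scene0.png

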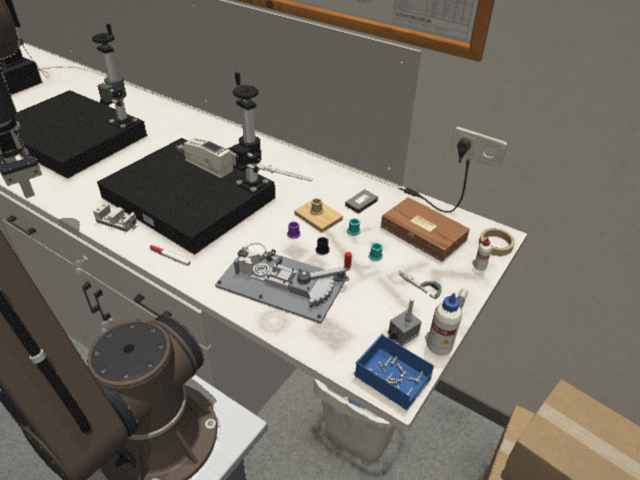

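View pics/side0.png

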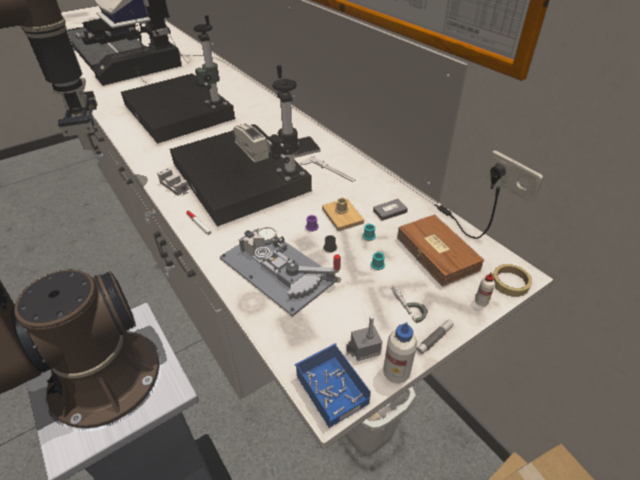

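Scene view: in the fixture's vee (262,268) there seems to be a ring (bearing), and the yellow-brown bush is on the board (317,206). Red things that could be taken for the handle are the lever handle (348,260), the marker (157,249) and the red cap (485,241). The handle on the lever arm is the right one. Bush-shaped things are purple (294,229), black (323,245), teal (354,227), (376,251) and brown (317,206). I'll check both in a crop and triangulate.

```bash
cat > h.py <<'E'
import cv2,numpy as np
from plant import *
def ray(c,u,v):
    d=c["R"].T@np.linalg.inv(c["mtx"])@np.array([u,v,1.]);o=-c["R"].T@c["t"];return o,d/np.linalg.norm(d)
def onz(c,u,v,z):
    o,d=ray(c,u,v);return o+d*(z-o[2])/d[2]
def tri(r):
    A=sum(np.eye(3)-np.outer(d,d) for o,d in r);b=sum((np.eye(3)-np.outer(d,d))@o for o,d in r);return np.linalg.solve(A,b)
def red(c,box):
    h=cv2.cvtColor(c["color"],cv2.COLOR_BGR2HSV);m=((h[...,0]<8)|(h[...,0]>172))&(h[...,1]>150)&(h[...,2]>70)
    k=np.zeros_like(m);x0,y0,x1,y1=box;k[y0:y1,x0:x1]=m[y0:y1,x0:x1];v,u=np.nonzero(k)
    return u.mean(),v.mean(),u.min(),u.max(),v.min(),v.max(),len(u)
def proj(c,X):
    p=c["mtx"]@(c["R"]@np.asarray(X)+c["t"]);return p[:2]/p[2]
E
python3 - <<'E'
from h import *
a=capture("scene");b=capture("side")
ra=red(a,(330,240,365,280));rb=red(b,(322,245,350,280));print(ra,rb)
print("handle",tri([ray(a,*ra[:2]),ray(b,*rb[:2])]),onz(a,*ra[:2],.079),onz(b,*rb[:2],.079))
A=cv2.resize(a["color"][200:330,205:365],None,fx=5,fy=4.6,interpolation=cv2.INTER_CUBIC)
A=cv2.resize(a["color"][195:325,205:365],None,fx=4.6,fy=4.6,interpolation=cv2.INTER_CUBIC);cv2.imwrite("pics/ca.png",A)
B=cv2.resize(b["color"][190:310,215:355],None,fx=5,fy=5,interpolation=cv2.INTER_CUBIC);cv2.imwrite("pics/cb.png",B)
E
```

```text
(np.float64(347.61971830985914), np.float64(259.2112676056338), np.int64(345), np.int64(350), np.int64(252), np.int64(267), 71) (np.float64(336.75), np.float64(256.625), np.int64(335), np.int64(339), np.int64(255), np.int64(258), 16)
handle [ 0.57824618 -0.07889699  0.09389966] [ 0.58627096 -0.07584744  0.079     ] [ 0.59216516 -0.06092732  0.079     ]
```

View pics/ca.png

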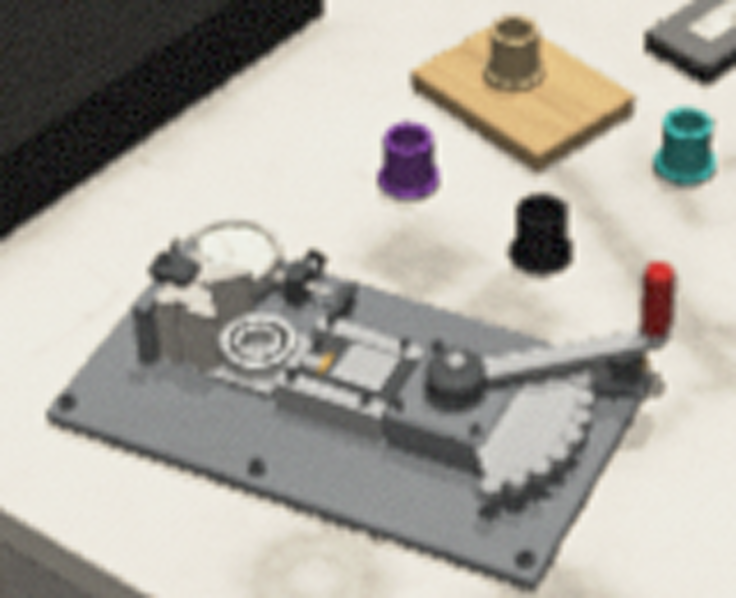

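View pics/cb.png

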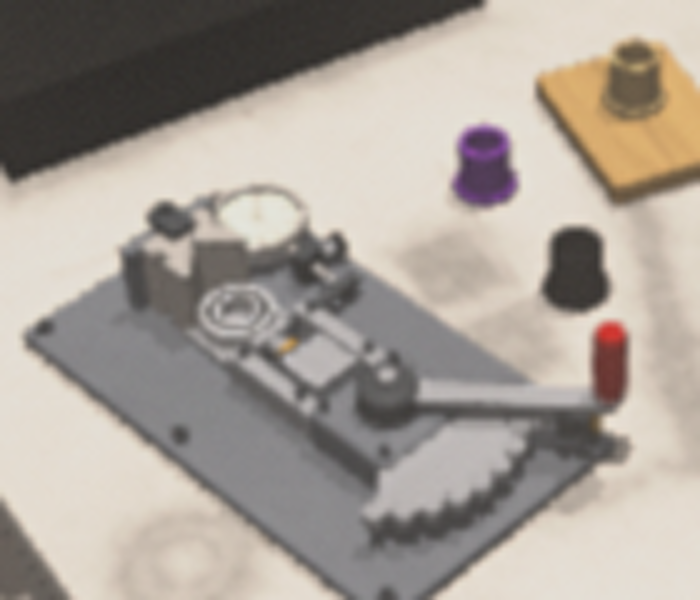

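```bash
python3 - <<'E'
from h import *
a=capture("scene");b=capture("side")
pa=lambda u,v:(205+u/4.6-.4,195+v/4.6-.4)
pb=lambda u,v:(215+u/5-.4,190+v/5-.4)
H=tri([ray(a,*pa(657,300)),ray(b,*pb(609.5,363))]);print("handle",H)
T=tri([ray(a,*pa(659,267)),ray(b,*pb(611,328))]);print("top",T)
P=tri([ray(a,*pa(456,357)),ray(b,*pb(386,368))]);print("knob",P)
NL=onz(a,*pa(50,415),.012);NR=onz(a,*pa(535,585),.012);FR=onz(a,*pa(648,397),.012)
print(NL,onz(b,*pb(26,338),.012),NR,FR,np.linalg.norm(NL-NR),np.linalg.norm(FR-NR))
# fit pose on corners, 2D
src=np.array([[-.085,.15],[-.085,-.15],[.085,-.15]]);dst=np.array([NL,NR,FR])[:,:2]
U,S,V=np.linalg.svd((src-src.mean(0)).T@(dst-dst.mean(0)));R=(U@V).T;t=dst.mean(0)-R@src.mean(0)
yaw=np.degrees(np.arctan2(R[1,0],R[0,0]));print("fixture",t,yaw,(src@R.T+t-dst)*1e3)
f=lambda x,y:R@[x,y]+t
pv=f(0,-.065);print("pivot",pv,"seat",f(0,.0585))
for al in(0,3*12,60):
    th=np.radians(yaw-50-al);print(al,pv+.115*np.array([np.cos(th),np.sin(th)]),yaw-50-al)
print("meas radius",np.linalg.norm(H[:2]-pv),np.degrees(np.arctan2(*(H[:2]-pv)[::-1])))
# bottle, magnetic base
print("bottle top", tri([ray(a,453,299),ray(b,405,329)]),"mag",onz(a,405,335,.03), "mag rod top",tri([ray(a,410,303),ray(b,372,320)]))
E
```

```text
handle [ 0.57599245 -0.08153423  0.08650335]
top [ 0.57731088 -0.08057148  0.10939588]
knob [ 0.4875822  -0.01015187  0.07479675]
[0.37085174 0.1845314  0.012     ] [0.36724875 0.18200135 0.012     ] [ 0.42545906 -0.10536007  0.012     ] [ 0.57611314 -0.07966623  0.012     ] 0.2949898680624831 0.1528293969814668
fixture [0.4772891  0.05378098] 9.370401314946664 [[-1.85087913  3.40865798]
 [-7.61331532 -2.6967958 ]
 [ 9.46419445 -0.71186218]]
pivot [ 0.48787216 -0.01035168] seat [0.46776435 0.11150038]
0 [ 0.57514969 -0.08523581] -40.62959868505334
36 [ 0.51446537 -0.12223466] -76.62959868505334
60 [ 0.46665936 -0.1233783 ] -100.62959868505334
meas radius 0.11327904392583854 -38.93087599170377
bottle top [ 0.52423569 -0.37225487  0.17083298] mag [ 0.49195518 -0.29425529  0.03      ] mag rod top [ 0.52359648 -0.28079809  0.10171588]
```

The seat holds the ring-shaped bearing (scene crop (258,340)) and the brown bush is on the board, so the target is 5 clicks (1.047 rad). The handle is at about (0.576,-0.082) and the pivot at (0.488,-0.010), at a measured radius of 113 mm against 115 nominal. Next I'll check the transit obstacles.

```bash
python3 - <<'E'
from h import *
a=capture("scene");b=capture("side")
for n,p,q in[("coltop",(238,75),(279,70)),("colhandwheel",(245,95),(286,87)),("colbase",(258,175),(293,170)),("blockR",(273,185),(309,180)),("blockNear",(192,222),(222,196)),("blockL",(101,185),(172,152)),("box",(210,155),(252,140)),("nextcol",(108,45),(205,30))]:
    print(n,tri([ray(a,*p),ray(b,*q)]).round(3))
s=get_state();x0=s["tcp_pos"];y=np.radians(s["eef_rot"][2])
X=np.array([np.cos(y),np.sin(y)]);Y=np.array([np.sin(y),-np.cos(y)])
for g in([.4,.3],[.575,-.082]):
    d=np.array(g)-x0[:2];print(g,d@X/.15,d@Y/.15)
E
```

```text
coltop [0.695 0.347 0.412]
colhandwheel [0.709 0.34  0.358]
colbase [0.689 0.296 0.122]
blockR [0.737 0.282 0.069]
blockNear [0.467 0.349 0.079]
blockL [0.444 0.704 0.067]
box [0.613 0.402 0.196]
nextcol [0.716 0.899 0.367]
[0.4, 0.3] 1.9271592411835579 1.7797265399052242
[0.575, -0.082] 3.8168765555486805 3.8474766926100643
```

```bash
python3 -m inch '0.1 0.1 -0.05 0 1;0.24 0.24 0 0 1;0.24 0.24 0 0 1;0.24 0.24 0 0 1;0.24 0.24 0 0 1;0.24 0.24 0 0 1;0.24 0.24 0 0 1;0.24 0.24 0 0 1' 40
```

```text
time_s: 1.4
tcp_pos: [0.3795, 0.3045, 0.2348]
eef_rot: [-179.9, -0.0, -17.8]
contact_force: [1.4, -0.3, 0.1]
gripper_width: 0.0877
gripper_force: 0.0
```

```bash
python3 -m inch '0.24 0.24 0 0 1;0.24 0.24 0 0 1;0.24 0.24 0 0 1;0.24 0.24 0 0 1;0.24 0.24 0 0 1;0.24 0.24 0 0 1;0.24 0.24 0 0 1;0 0 0 0 1'; python3 - <<'E'
from h import *
s=get_state();x0=s["tcp_pos"];y=np.radians(s["eef_rot"][2])
X=np.array([np.cos(y),np.sin(y)]);Y=np.array([np.sin(y),-np.cos(y)])
d=np.array([.5755,-.082])-x0[:2];print(d@X/.15,d@Y/.15,s["eef_rot"],s["joints"])
E
```

```text
time_s: 2.4
tcp_pos: [0.5421, -0.0136, 0.2341]
eef_rot: [180.0, 0.0, -18.1]
contact_force: [-0.5, -0.2, -1.0]
gripper_width: 0.0876
gripper_force: 0.0
0.3528070006314687 0.36472876062218035 [ 1.79969904e+02  1.62727814e-04 -1.80615372e+01] [ 1.92947328e+01  7.76463462e+00 -1.54643919e+01  2.59216741e-02
 -6.67893661e+01  5.26335102e+01]
```

```bash
python3 -m inch '0.18 0.18 0 0 1;0.173 0.185 0 0 1;0 0 0 0.02 1;0 0 0 0.02 1;0 0 0 0.02 1;0 0 0.35 0 1;0 0 0.2 0 1;0 0 0 0 1'; python3 - <<'E'
from h import *
for n in("scene","side","wrist"):
    c=capture(n);im=c["color"]
    if n=="scene":S=im[190:330,200:400]
    cv2.imwrite(f"pics/{n}1.png",im)
    if n=="wrist":
        print(c["mtx"],c["R"].round(3),c["t"])
        h=cv2.cvtColor(im,cv2.COLOR_BGR2HSV);m=(((h[...,0]<8)|(h[...,0]>172))&(h[...,1]>130)&(h[...,2]>60)).astype(np.uint8)
        k,l,st,ce=cv2.connectedComponentsWithStats(m)
        for i in range(1,k):
            if st[i,4]<30:continue
            u,v=ce[i];M=c["mtx"];d=np.array([u-M[0,2],v-M[1,2]]);r=np.hypot(*d);t=r/M[0,0]
            ray_=c["R"].T@np.r_[np.sin(t)*d/r,np.cos(t)];o=-c["R"].T@c["t"]
            print(st[i],ce[i],[o+ray_*(z-o[2])/ray_[2] for z in(.09,.102)])
E
```

```text
time_s: 3.4
tcp_pos: [0.5735, -0.0784, 0.15]
eef_rot: [179.8, 0.2, -39.4]
contact_force: [-0.0, -0.3, 0.4]
gripper_width: 0.0877
gripper_force: 0.0
[[371.64829954   0.         324.37202258]
 [  0.         371.64829954 233.49473814]
 [  0.           0.           1.        ]] [[-0.635 -0.773 -0.   ]
 [-0.742  0.609  0.28 ]
 [-0.216  0.178 -0.96 ]] [0.30458574 0.45945988 0.45715008]
[299 219  30  42 987] [313.81965552 240.4822695 ] [array([ 0.58409494, -0.07726041,  0.09      ]), array([ 0.58676208, -0.0799211 ,  0.102     ])]
```

View pics/wrist1.png

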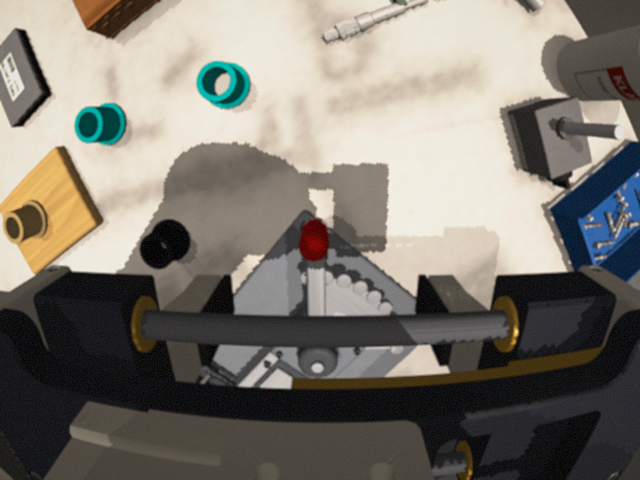

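Wrist view: red handle at (314,240), lever running straight down the picture to the pivot (318,360), midway between the open fingers (232 and 418). The tool is aligned with the lever. I'll shift 5 mm outward and 3 mm back, go down to TCP z≈0.068 and close.

```bash
python3 -m inch '0.036 -0.02 0.1 0 1;0 0 0.2 0 1;0 0 0.2 0 1;0 0 0.047 0 1;0 0 0 0 0.5;0 0 0 0 0.35;0 0 0 0 0.3;0 0 0 0 0.3' 40
python3 - <<'E'
from h import *
for n in ("wrist",):
    cv2.imwrite("pics/w2.png",capture(n)["color"][150:480,120:540])
E
```

```text
time_s: 4.55
tcp_pos: [0.582, -0.0796, 0.0702]
eef_rot: [-179.9, -0.0, -39.4]
contact_force: [0.2, -0.2, 0.6]
gripper_width: 0.0532
gripper_force: 0.0
```

View pics/w2.png

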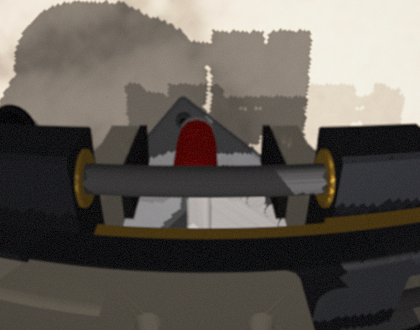

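Close view: the handle (195,145) stands between the pads (148 and 263), about 4 mm left of the middle. I'll shift there and close.

```bash
python3 -m inch '0 -0.028 0 0 0.3;0 0 0 0 0.2;0 0 0 0 0.1;0 0 0 0 0.1;0 0 0 0 0.1;0 0 0 0 0.1;0 0 0 0 0.1;0 0 0 0 0.1' 40; python3 - <<'E'
from h import *
print(get_state()["tcp_pos"],get_state()["moment"])
E
```

```text
time_s: 5.6
tcp_pos: [0.5843, -0.0763, 0.0695]
eef_rot: [-180.0, 0.0, -39.4]
contact_force: [-0.6, 2.0, -1.0]
gripper_width: 0.0185
gripper_force: 40.0
[ 0.58425944 -0.07633812  0.06945433] [ 0.49169091 -0.11699702  0.00980567]
```

```bash
cat > a.py <<'E'
from h import *
import json,os
s=get_state();p=s["tcp_pos"][:2];yaw=s["eef_rot"][2];f=s["contact_force"];y=np.radians(yaw)
L=json.load(open("log.json")) if os.path.exists("log.json") else [[0.58426,-0.07634]]
L.append(list(map(float,p)));json.dump(L,open("log.json","w"))
pv=np.array([.4954,-.0033]);d=p-pv;r0=np.array(L[0])-pv
ang=lambda d:np.degrees(np.arctan2(d[1],d[0]))
print("r",np.hypot(*d),"turned",ang(r0)-ang(d),"yawturn",-39.4-yaw,"Fx,Fy tool",f[0]*np.cos(y)+f[1]*np.sin(y),f[0]*np.sin(y)-f[1]*np.cos(y),"w",s["gripper_width"],"mz",s["moment"][2])
if len(L)>3:
    A=np.array(L);r=.115
    from scipy.optimize import least_squares
    q=least_squares(lambda c:np.hypot(*(A-c[:2]).T)-c[2],[*pv,.115]).x;print("fit",q,"turned",ang(A[0]-q[:2])-ang(p-q[:2]))
    q=least_squares(lambda c:np.hypot(*(A-c[:2]).T)-.115,[*pv]).x;print("fit115",q,"turned",ang(A[0]-q[:2])-ang(p-q[:2]))
E
python3 -m inch '-0.001 0.04 0 0.0083 0.1;-0.001 0.04 0 0.0083 0.1;-0.001 0.04 0 0.0083 0.1;-0.001 0.04 0 0.0083 0.1;0 0 0 0 0.1;0 0 0 0 0.1;0 0 0 0 0.1;0 0 0 0 0.1'; python3 a.py
```

```text
time_s: 6.6
tcp_pos: [0.5675, -0.0932, 0.0695]
eef_rot: [-180.0, -0.0, -51.3]
contact_force: [2.8, 1.8, -3.6]
gripper_width: 0.0182
gripper_force: 40.0
r 0.11521395004205054 turned 11.829222173917671 yawturn 11.933774115390541 Fx,Fy tool 0.3975718329580966 -3.316574263058566 w 0.018181209816064796 mz 0.059112735044291896
```

```bash
python3 -m inch '-0.001 0.04 0 0.0083 0.1;-0.001 0.04 0 0.0083 0.1;-0.001 0.04 0 0.0083 0.1;-0.001 0.04 0 0.0083 0.1;0 0 0 0 0.1;0 0 0 0 0.1;0 0 0 0 0.1;0 0 0 0 0.1'; python3 a.py
```

```text
time_s: 7.6
tcp_pos: [0.5474, -0.1063, 0.0695]
eef_rot: [-180.0, -0.0, -63.3]
contact_force: [5.3, -0.7, -6.4]
gripper_width: 0.018
gripper_force: 40.0
r 0.11536043981048293 turned 23.78719519081227 yawturn 23.87987675428697 Fx,Fy tool 2.980338516530375 -4.400553170175582 w 0.01800876101280344 mz 0.018583983184969073
```

```bash
python3 -m inch '-0.001 0.04 0 0.0083 0.1;-0.001 0.04 0 0.0083 0.1;-0.001 0.04 0 0.0083 0.1;-0.001 0.04 0 0.0083 0.1;0 0 0 0 0.1;0 0 0 0 0.1;0 0 0 0 0.1;0 0 0 0 0.1'; python3 a.py
```

```text
time_s: 8.6
tcp_pos: [0.525, -0.115, 0.0695]
eef_rot: [-180.0, -0.0, -75.2]
contact_force: [5.9, -1.7, -7.3]
gripper_width: 0.0183
gripper_force: 40.0
r 0.11553449492445841 turned 35.75452680274701 yawturn 35.830847273156316 Fx,Fy tool 3.181317893162981 -5.294480776229753 w 0.018252880680302428 mz 0.03964188469597204
fit [ 0.49481763 -0.00390004  0.11510174] turned 35.81270539215565
fit115 [ 0.49487468 -0.00398762] turned 35.84472433693748
```

```bash
python3 -m inch '-0.001 0.04 0 0.0083 0.1;-0.001 0.04 0 0.0083 0.1;-0.001 0.04 0 0.0083 0.1;-0.001 0.04 0 0.0083 0.1;0 0 0 0 0.1;0 0 0 0 0.1;0 0 0 0 0.1;0 0 0 0 0.1'; python3 a.py
```

```text
time_s: 9.6
tcp_pos: [0.5012, -0.1189, 0.0695]
eef_rot: [-180.0, -0.0, -87.2]
contact_force: [5.6, -3.7, -7.8]
gripper_width: 0.0181
gripper_force: 40.0
r 0.11572450252299502 turned 47.70223176755057 yawturn 47.78260488462896 Fx,Fy tool 3.9628536537045855 -5.3732364935492285 w 0.01814489919970821 mz 0.016177590751489616
fit [ 0.49460457 -0.0036007   0.11546059] turned 47.666484142368425
fit115 [ 0.49482361 -0.00402848] turned 47.85995819903617
```

```bash
python3 -m inch '-0.001 0.04 0 0.0083 0.1;-0.001 0.04 0 0.0083 0.1;0 0.027 0 0.0056 0.1;0 0 0 0 0.1;0 0 0 0 0.1;0 0 0 0 0.1;0 0 0 0 0.1;0 0 0 0 0.1'; python3 a.py;  python3 -m inch '0 0.027 0 0.0056 0.1;0 0 0 0 0.1;0 0 0 0 0.1;0 0 0 0 0.1;0 0 0 0 0.1;0 0 0 0 0.1;0 0 0 0 0.1;0 0 0 0 0.1'; python3 a.py
```

```text
time_s: 10.6
tcp_pos: [0.4856, -0.1187, 0.0696]
eef_rot: [-179.9, -0.0, -95.2]
contact_force: [7.7, -5.4, -9.1]
gripper_width: 0.0183
gripper_force: 40.0
r 0.11581964941146491 turned 55.419137258511554 yawturn 55.76071064452746 Fx,Fy tool 4.669601369534368 -8.192293373831351 w 0.018281931904379545 mz 0.06682466511574058
fit [ 0.49461689 -0.00362082  0.1154378 ] turned 55.415110515030804
fit115 [ 0.49479717 -0.00404735] turned 55.62960730577531
time_s: 11.6
tcp_pos: [0.4813, -0.1183, 0.0696]
eef_rot: [-180.0, -0.0, -97.2]
contact_force: [7.3, -4.0, -8.4]
gripper_width: 0.0183
gripper_force: 40.0
r 0.11588503642727076 turned 57.580157411642034 yawturn 57.789679611653376 Fx,Fy tool 3.062722893078085 -7.694075477312447 w 0.018288161759207232 mz 0.0755878014711302
fit [ 0.49456163 -0.0035247   0.11554443] turned 57.53126180058499
fit115 [ 0.49476771 -0.00406748] turned 57.80948774423222
```

```bash
python3 -m inch '0 0.018 0 0.0038 0.1;0 0 0 0 0.1;0 0 0 0 0.1;0 0 0 0 0.1;0 0 0 0 0.1;0 0 0 0 0.1;0 0 0 0 0.1;0 0 0 0 0.1'; python3 a.py;  python3 -m inch '0 0.012 0 0.0025 0.1;0 0 0 0 0.1;0 0 0 0 0.1;0 0 0 0 0.1;0 0 0 0 0.1;0 0 0 0 0.1;0 0 0 0 0.1;0 0 0 0 0.1'; python3 a.py
```

```text
time_s: 12.6
tcp_pos: [0.4785, -0.1179, 0.0696]
eef_rot: [-180.0, -0.0, -98.6]
contact_force: [6.4, -4.6, -8.3]
gripper_width: 0.0183
gripper_force: 40.0
r 0.11587531746408129 turned 58.98073170286412 yawturn 59.15771113682417 Fx,Fy tool 3.587178413049842 -7.034720789479852 w 0.01831194314862544 mz 0.08927582236103158
fit [ 0.49457445 -0.00354827  0.11551875] turned 58.9487877924814
fit115 [ 0.49475959 -0.00407282] turned 59.22128512655164
time_s: 13.6
tcp_pos: [0.4768, -0.1177, 0.0695]
eef_rot: [-180.0, -0.0, -99.5]
contact_force: [5.8, -4.5, -9.1]
gripper_width: 0.0185
gripper_force: 40.0
r 0.11587873304687422 turned 59.79452927313824 yawturn 60.05349350533189 Fx,Fy tool 3.524965627270861 -6.423873739654998 w 0.018495887083614035 mz 0.027293403960639406
fit [ 0.49458776 -0.0035737   0.11549136] turned 59.779277030960785
fit115 [ 0.49475571 -0.0040753 ] turned 60.04162961494288
```

```bash
python3 -m inch '0 0.012 0 0.0025 0.1;0 0 0 0 0.1;0 0 0 0 0.1;0 0 0 0 0.1;0 0 0 0 0.1;0 0 0 0 0.1;0 0 0 0 0.1;0 0 0 0 0.1'; python3 a.py; python3 - <<'E'
from h import *
cv2.imwrite("pics/s3.png",cv2.resize(capture("scene")["color"][195:325,205:365],None,fx=4.6,fy=4.6,interpolation=cv2.INTER_CUBIC))
E
```

```text
time_s: 14.6
tcp_pos: [0.476, -0.1175, 0.0696]
eef_rot: [-179.9, -0.0, -100.3]
contact_force: [10.3, -6.9, -12.4]
gripper_width: 0.0184
gripper_force: 40.0
r 0.11584907339436691 turned 60.20925283868833 yawturn 60.92289548788191 Fx,Fy tool 4.956552794240761 -11.364912095804026 w 0.01841346818732781 mz 0.23292648716534536
fit [ 0.49462128 -0.00363926  0.11542125] turned 60.23178262461229
fit115 [ 0.49476067 -0.00407219] turned 60.45884511952814
```

View pics/s3.png

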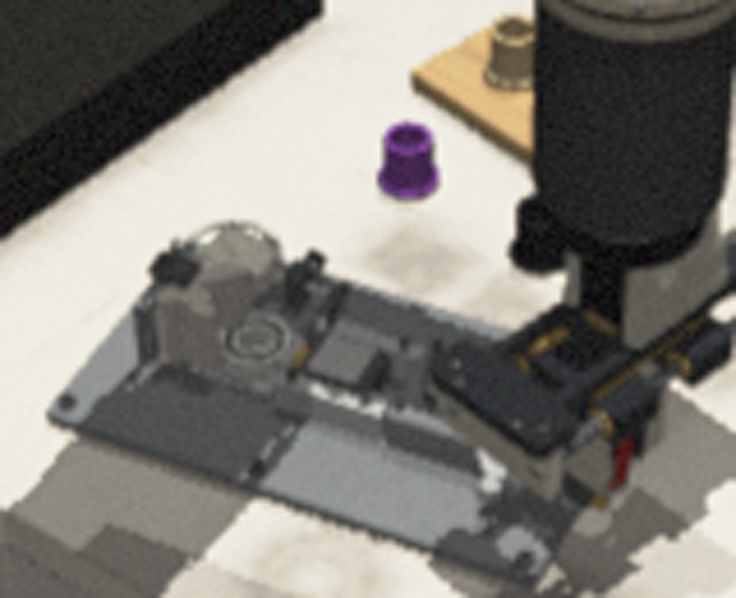

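The force jumped by 5 N exactly at 60°, which is click 5. The picture shows the bearing (258,340) in the vee with the pad against it, and the handle (622,460) still in the fingers. I'm handing it in.

```bash
python3 -c "
from plant import *
print(close_job())"
```

```text
the job is handed in; nothing more can be done
None
```

The part in the vee was the steel ball bearing, so I pulled the lever to click 5 (about 60°, confirmed by a 5 N force jump there) and handed the job in with the fingers still gripping it; the interface gave no verdict.

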